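# Hang the crumb pail and hold the cereal dispenser's gate open

### The arm

A 7-joint arm with a two-finger parallel gripper is mounted at the origin on the work surface. World frame = base frame: x ahead of the robot, y to its left, z up, the work surface at z = 0. Lengths are in m, angles in rad, forces in N, time in s.
With the tool pointing down it reaches from about 0.4 to 0.875 m from the base axis. Payload 6.5 kg.
Tool frame: the origin (TCP) lies midway between the tips of the shut fingers; the grasp point (between the pads) lies 19 mm behind it (grasp_offset is the distance from the TCP to the grasp point, in m); z points along the fingers, y is the direction in which the jaws open and shut (so a half turn about z gives the same grasp; the last joint's range is limited). The gripper opens to 88 mm and grips with 3 to 60 N. Pads are 18 mm wide; open, the fingers measure 123 mm over their backs; the gripper's body (75 mm by 187 mm) begins 45 mm behind the grasp point.
Start: joints at [-0.066, 0.536, -0.004, 1.538, 0.003, 1.067, -0.071], TCP at [0.65, 0, 0.239] pointing down, gripper open.
Joint ranges: [-2.7, 2.7], [-0.37, 2.16], [-1.27, 1.26], [0.24, 2.4], [-1.31, 4.45], [0.19, 1.91], [-2.76, 2.76]. Speed limits (rad/s): [2.39, 2.39, 3.14, 3.14, 3.14, 3.14, 3.14].

### API

Orientations are given as a rotation vector (axis times angle).
In Python, from plant import * gives the robot as it stands.
- The arm moves only by the tool play_rows, never from a script. Its argument "commands" is a list that holds one entry, the list of rows, each a list of 5 numbers: the shift along the tool's x, y, z in units of 25 mm (1.0 is 25 mm), then the turn about the tool's z in units of 5 degrees (1.0 is 5 degrees), then the opening in per cent of the stroke, from 0 (shut) to 100 (fully open). In form: [[[dx, dy, dz, roll, gripper], ...]]. A call has 1 to 8 rows; each row shifts and turns the commanded pose from where the row before left it, along the tool's axes as they then stand; what a row does not reach is not made up. A row lasts 1/12 s, in which the tool goes at most 41.7 mm and 7.16 degrees, less where a joint would pass 70% of its speed; a pose out of reach is approached as far as the arm can. A call is refused whole if a number of a shift passes 1 or a number of a turn 1, either way. A call with a gripper value outside its range is refused whole. The fingers move at their own pace and stop on an object; "newtons" is the grip in N (left out, the last holds). Time passes only in rows, so rows that do not move let the fingers close. It gives the time, the measured TCP pose, the force and the opening at its end, in the units of the state.
- sense(): the state, without advancing time (a new reading comes with each control period).
- grab_frame(name): name is "scene" or "side" or "wrist"; returns the picture (384x512x3 uint8, red, green, blue); there is no depth.
- get_calibration(name): a dict with "vfov" (degrees; the focal length in pixels is half the picture's height over the tangent of half this angle, whatever the lens; pixels are square), "cx", "cy" (the principal point, pixels), "k1" (the pictures are not rectified: a ray, as slopes to the right and down, at radius r is drawn at 1 + k1 r^2 times it, then the intrinsics apply), "R" (3x3) and "t" (3): a world point X has camera coordinates R X + t. Camera axes: x right, y down, z forward; pixel columns grow to the right and rows downward; lengths in m; the calibration is good to about 2 mm. A picture is of the moment at which its call begins: read the wrist's pose just before it. get_calibration takes no time and is no camera call; for the wrist camera it gives the pose at the moment of the call.
- finish_job(): hands the job in, once; it reports no verdict.
The state is a dict: "time_s": time; "joints": joint angles; "qd": joint speeds; "tau": joint torques, N m; "tcp_pos": TCP position; "eef_rot": TCP orientation; "ft_force": force on the tool from outside, world axes, zero at the start; "wrist_torque": the same for the moment, N m; "finger_gap": opening from 0.0 (shut) to 1.0 (fully open).
Only numpy, scipy, OpenCV 4.12 (cv2) and the standard library are available. Lean on these libraries where they do the work, as an engineer would, in place of code of your own. Each camera call takes 0.05 s, during which the arm holds its last target. There are 200 camera calls.

### The job

Hang the little blue pail by its handle on the pair of hooks under the chute of the cereal dispenser and let go of it, keeping the gate shut until then. Then pull the spring-loaded gate out by its yellow handle until its white pointer stands at the red clip and keep it there: finish while still holding it at the clip, with the pail hanging freely and the other things on the counter left where they are.

Things in the scene. Friction and masses are not known exactly. Their poses are not given: they have to be found in the camera images.
- pail_grip (a point): Centre of the wooden grip of the blue pail's handle, 165 mm above the pail's underside. The handle is stiff wire, upright over the pail, not folding. Its level top runs along this frame's x, 43 mm either side: 8 mm wire, with a wooden grip 14 mm thick over the middle 34 mm. z is up; a half turn about z looks the same.
- pail: The blue pail, loose, 130 to 250 g, upright on the counter: 100 mm across the rim, 80 mm across the foot, 75 mm tall without the handle. Origin at the centre of its underside, axes as for pail_grip.
- dispenser: White cereal dispenser, fixed: housing 110 (x) by 120 (y) by 210 mm tall, round aluminium hopper with black lid on top up to 360 mm. Origin under its centre. Its +y face has the hooks and between them a steel chute tongue, 25 mm out, 29 to 58 mm below point hooks; the gate comes out of its -y face.
- hooks (a point): Where the middle of the pail's handle lies when hung, level wire along this x: 75 mm out from the +y face, 187 mm above the counter (pail's foot 22 mm up). Axes as the dispenser's. Two 8 mm wire hooks, at x = -30 and +30 mm (52 mm clear between), reach out along +y and are lowest under this point; their upturned tips are 23 mm farther out and end 17 mm above this point.
- gate_handle (a point): Grasp point of the gate's upright yellow handle: 28 (x) by 16 (y) by 56 mm tall, its top 23 mm above this point, the steel slide it stands on 32 mm below. Axes as the dispenser's. 226 mm above the counter; shut, 95 mm out from the -y face. The gate pulls out along -y. A white pointer sticks out to +x from its foot, at this point's y.
- gate (a joint): How far the gate is pulled out (m): 0 shut, 0.08 at the stop. A spring always draws it shut: about 6 N at 0, rising by 1 N per 10 mm.
- mark (a point): Middle of the red clip on the guide rail beside the handle (fixed, set at another place each time, 30 to 62 mm out from shut). Axes as the dispenser's. The gate is at the mark when point gate_handle has the same y as this point in these axes. 8 mm wide along y, 55 mm to the +x side of the handle; its top is 15 mm below point gate_handle.
- mug: Bystander, loose: white mug with a handle, 80 mm across, 90 mm tall. Origin at its underside.
- bowl: Bystander, loose: yellow plastic bowl, 140 mm across, 55 mm tall. Origin at its underside.
- jar: Bystander, loose: small amber glass jar with steel lid, 60 mm across, 75 mm tall. Origin at its underside.
- oil: Bystander, loose: green glass oil bottle, 60 mm across, 210 mm tall. Origin at its underside.
- mill: Bystander, loose: dark wooden pepper mill, 52 mm across, 130 mm tall. Origin at its underside.
- spoon: Bystander, loose: wooden spoon lying flat. Origin at its underside.
Not all that is in view belongs to the job. Of the things like the pail, leave any that is green or pink; of the rest the smaller one is meant.

How it is judged:
By the outcome, as a careful person would: the job done as asked, in the order asked, and still so for the second after the job is handed in, while the arm keeps its last pose, push and grip.
It also fails if it takes over 48 s, if anything falls off the work surface, if the arm or the gripper's body presses on something with over 40 N, if the wrist force passes 120 N, or if a joint passes its speed limit or range.

## Working session

There is one attempt and no reset: what is moved stays moved. The work goes in short steps, Python scripts to look and compute and a tool call to move; the robot and the scene stay as the last step left them, time stands still between calls to the robot, and variables do not carry over. Pictures are saved under pics/ and viewed, about 8 in all and at most 12, crops included, and the job is handed in when it is done.

Besides the shell and the picture viewer there is one more tool, called after ">>>" in YAML: its name, and indented under it one key for each argument. play_rows: Moves the arm, as the interface text tells. Its arguments: {"type":"object","properties":{"commands":{"type":"array","items":{"type":"array","items":{"type":"array","items":{"type":"number"}}}},"newtons":{"type":"number"}},"required":["commands"]}

```bash
mkdir -p pics
cat > h.py <<'E'
from plant import *
import numpy as np, cv2
from scipy.spatial.transform import Rotation as Ro
def K(c):
    f=192/np.tan(np.radians(c["vfov"])/2); return f
def ray(c,px):
    f=K(c); d=np.array([(px[0]-c["cx"])/f,(px[1]-c["cy"])/f]); u=d.copy()
    for _ in range(30): u=d/(1+c["k1"]*(u@u))
    R=np.array(c["R"]); t=np.array(c["t"]); v=R.T@np.array([u[0],u[1],1.]); return -R.T@t, v/np.linalg.norm(v)
def atz(c,px,z):
    o,v=ray(c,px); return o+v*(z-o[2])/v[2]
def tri(l):
    A=np.zeros((3,3));b=np.zeros(3);L=[ray(c,p) for c,p in l]
    for o,v in L: P=np.eye(3)-np.outer(v,v);A+=P;b+=P@o
    X=np.linalg.solve(A,b); return X,[np.linalg.norm((np.eye(3)-np.outer(v,v))@(X-o)) for o,v in L]
def proj(c,X):
    p=np.array(c["R"])@np.array(X)+np.array(c["t"]); u=p[:2]/p[2]; u=u*(1+c["k1"]*(u@u)); return u*K(c)+[c["cx"],c["cy"]]
def save(img,n): cv2.imwrite("pics/"+n,cv2.cvtColor(img,cv2.COLOR_RGB2BGR))
E
python3 - <<'E'
from h import *
for n in ["scene","side"]:
    im=grab_frame(n); np.save(n+".npy",im); save(cv2.resize(im,(800,600),interpolation=cv2.INTER_CUBIC),n+"0.png"); c=get_calibration(n); print(n,-np.array(c["R"]).T@np.array(c["t"]),np.round(np.array(c["R"])[2],2),c["vfov"],c["k1"],c["cx"],c["cy"])
s=sense(); print(s)
E
```

```text
scene [1.39513286 0.03585184 0.80472968] [-0.79  0.13 -0.61] 55.223825756963656 -0.0960378624585774 253.3013576620715 188.3370626162499
side [-0.23620136 -0.50950419  1.07338238] [ 0.57  0.48 -0.66] 44.345027511363185 -0.17743627305263 259.89128148411004 192.07830591282845
{'time_s': 0.1, 'joints': array([-0.06617097,  0.53709594, -0.00443445,  1.53872791,  0.00258959,
        1.06731497, -0.07120175]), 'qd': array([-0.00072312, -0.00151994, -0.00148484, -0.00127855, -0.00037336,
        0.000796  ,  0.00182542]), 'tau': array([ 3.46889319e-03, -5.72081137e+01,  9.94492471e-01, -2.52229267e+01,
       -5.61024144e-02,  1.35207170e-02,  4.56839609e-05]), 'tcp_pos': array([ 6.49460960e-01, -3.04692404e-05,  2.37941243e-01]), 'eef_rot': array([-2.22069053e+00, -2.22076206e+00,  1.82518928e-03]), 'ft_force': array([ 0.16024115,  0.82477893, -0.29841965]), 'wrist_torque': array([-0.00582174, -0.0243444 , -0.0016127 ]), 'finger_gap': 0.998306310995831}
```

View pics/scene0.png

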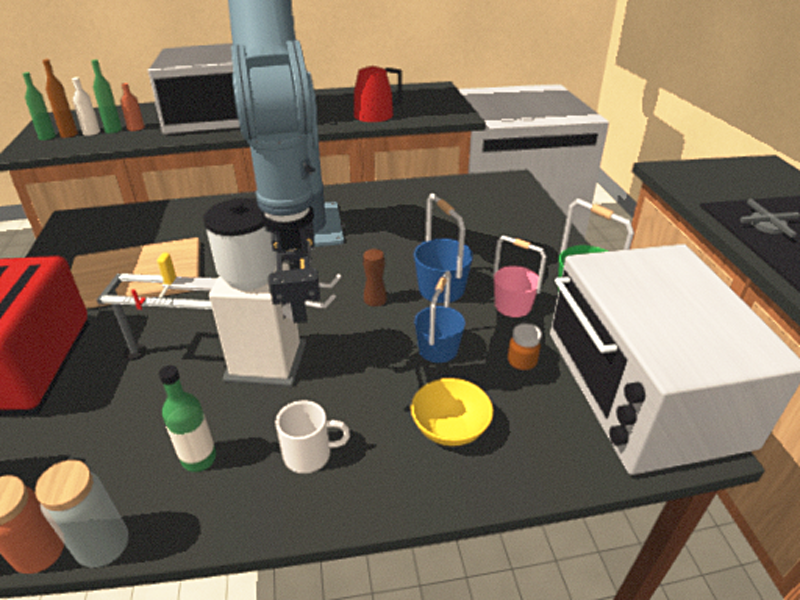

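View pics/side0.png

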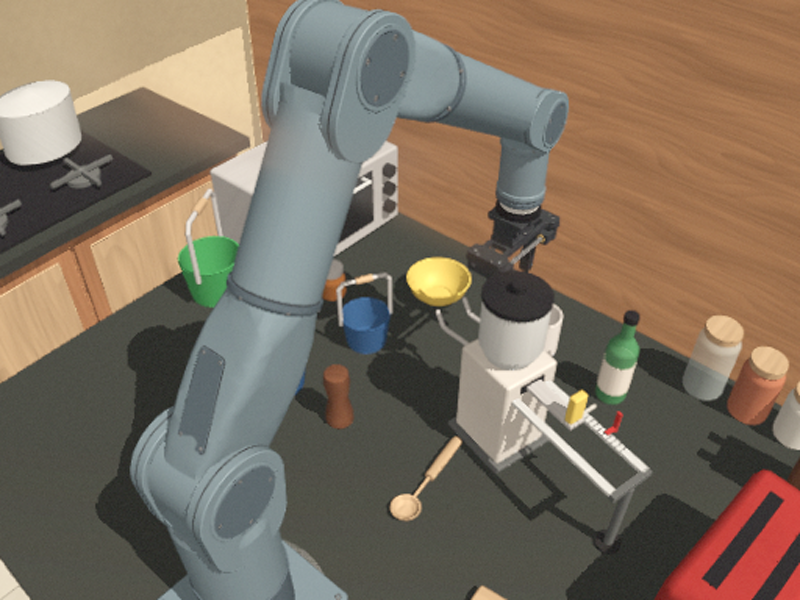

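Run:
```python
from h import *
S=np.load("scene.npy");D=np.load("side.npy")
def t(im,x,y):
    o=cv2.resize(im[y:y+75,x:x+66],(264,300),interpolation=cv2.INTER_CUBIC)
    for i in range(0,66,10):
        cv2.putText(o,str(x+i),(i*4,8),0,.3,(255,0,255)); cv2.line(o,(i*4,10),(i*4,14),(255,0,255))
    for i in range(0,75,10): cv2.putText(o,str(y+i),(0,i*4+4),0,.3,(255,0,255)); cv2.line(o,(20,i*4),(24,i*4),(255,0,255))
    return o
save(np.vstack([np.hstack([t(S,250,165),t(S,165,165),t(S,62,150)]),np.hstack([t(D,205,168),t(D,275,190),t(D,345,235)])]),"c1.png")
```

```text
(no output)
```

View pics/c1.png

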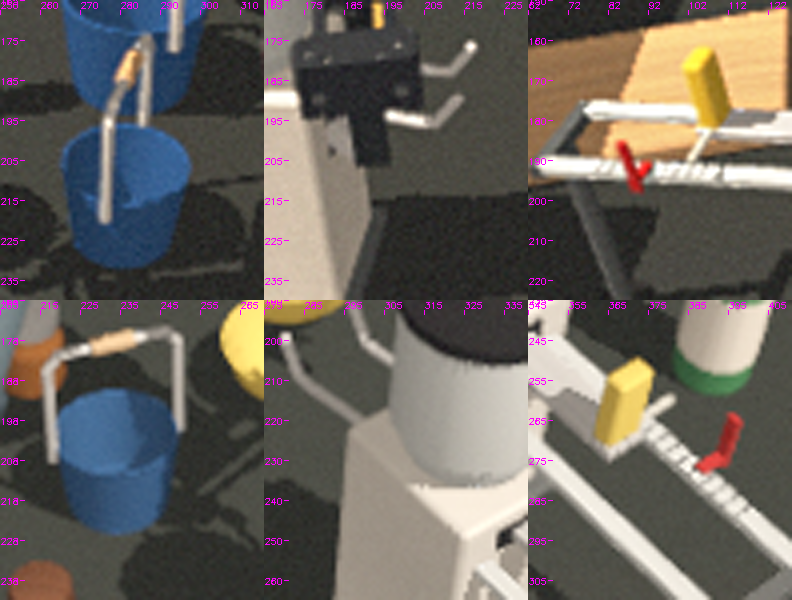

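Run:
```python
from h import *
a=get_calibration("scene");b=get_calibration("side")
for n,p,q in [("grip",(281.75,181.5),(233,178.75)),("c+",(276.75,194),(249.5,177.5)),("c-",(287,175),(217.5,184.5)),("hookfar tip",(217,176.5),(280.75,199.25)),("hookfar low",(211.5,182.75),(284,209.5)),("hooknear low",(208,195.5),(301,201.25)),("gatetop",(105.5,163),(370.5,252.5)),("cliptop",(85.5,186.25),(396.75,263.9)),("clip foot",(89.5,197),(394,274.5))]:
    X,e=tri([(a,p),(b,q)]); print(n,np.round(X,4),np.round(e,4))
c=get_calibration("wrist");print(c); s=sense();R=Ro.from_rotvec(s["eef_rot"]).as_matrix();print(R.round(3), R.T@(-np.array(c["R"]).T@np.array(c["t"])-s["tcp_pos"]))
```

```text
grip [0.5489 0.2587 0.1648] [0.0021 0.0021]
c+ [0.5941 0.2332 0.1558] [0.003 0.003]
c- [0.507  0.2847 0.1553] [0.0029 0.0029]
hookfar tip [0.5398 0.0699 0.1995] [0.0028 0.0028]
hookfar low [0.534  0.0528 0.1753] [0.003 0.003]
hooknear low [0.5921 0.038  0.1753] [0.0037 0.0037]
gatetop [ 0.4873 -0.2383  0.2485] [0.0032 0.0032]
cliptop [ 0.5324 -0.2954  0.2082] [0.002 0.002]
clip foot [ 0.5317 -0.2961  0.1692] [0.0031 0.0031]
{'vfov': 68.14631184237511, 'cx': 257.7119183899221, 'cy': 189.55942515257067, 'k1': -0.0361426937322612, 'R': array([[ 0.99999678, -0.00191075, -0.00166871],
       [-0.00131865, -0.95345496,  0.30153259],
       [-0.0021672 , -0.30152942, -0.95345441]]), 't': array([-0.64823293, -0.04034949,  0.39138318])}
[[-0.     1.    -0.002]
 [ 1.     0.    -0.   ]
 [-0.    -0.002 -1.   ]] [ 0.07831833 -0.00065743 -0.14631729]
```

Run:
```python
from h import *
D=np.load("side.npy");S=np.load("scene.npy");s=sense();R=Ro.from_rotvec(s["eef_rot"]).as_matrix();T=s["tcp_pos"]
ux=np.array([.9659,-.2588,0]);uy=np.array([.2588,.9659,0]);O=np.array([.5277,-.0867,0])
def draw(im,c,x0,y0,w,h,k):
    o=cv2.resize(im[y0:y0+h,x0:x0+w],None,fx=k,fy=k,interpolation=cv2.INTER_CUBIC)
    P=lambda X:tuple(int(v) for v in (proj(c,X)-[x0,y0]+.5)*k)
    for z in (-.064,-.13):
        q=[P(T+R@np.array([a,b,z])) for a,b in [(.0375,.0935),(.0375,-.0935),(-.0375,-.0935),(-.0375,.0935)]]
        cv2.polylines(o,[np.array(q)],True,(255,0,255),1)
    for r,z,col in [(.05,.33,(0,255,0)),(.05,.21,(0,255,0)),(.055,.36,(255,0,0)),(.055,.335,(255,0,0))]:
        q=[P(O+r*(np.cos(t)*ux+np.sin(t)*uy)+[0,0,z]) for t in np.linspace(0,6.28,40)]
        cv2.polylines(o,[np.array(q)],False,col,1)
    q=[P(O+a*ux+b*uy+[0,0,.21]) for a,b in [(.055,.06),(.055,-.06),(-.055,-.06),(-.055,.06)]]
    cv2.polylines(o,[np.array(q)],True,(0,255,255),1)
    for a in (-.03,.03):
        q=[P(O+a*ux+b*uy+[0,0,z]) for b,z in [(.06,.179),(.135,.179),(.158,.204)]]; cv2.polylines(o,[np.array(q)],False,(255,255,0),1)
    for X in (O-.155*uy+[0,0,.226],): cv2.circle(o,P(X),3,(255,0,0),-1)
    return o
save(np.hstack([draw(D,get_calibration("side"),270,115,133,200,3),draw(S,get_calibration("scene"),120,120,133,200,3)]),"ov.png")
```

```text
(no output)
```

View pics/ov.png

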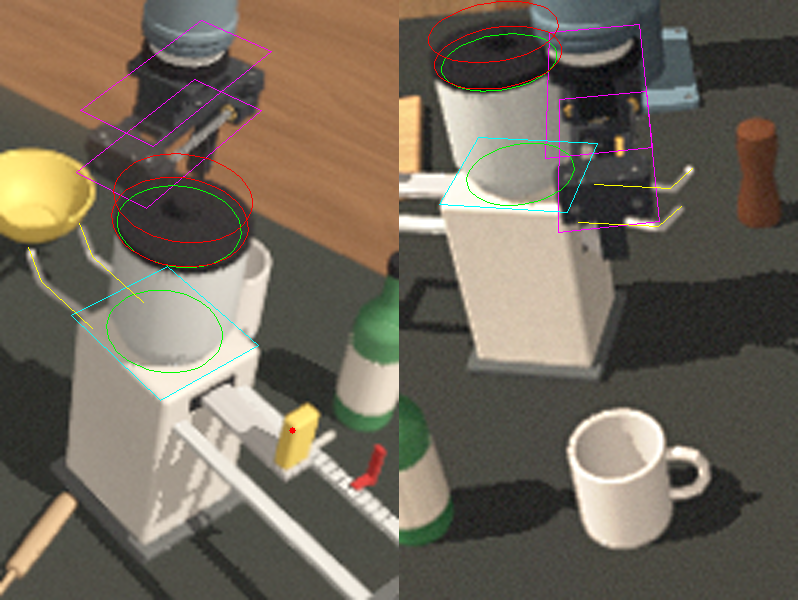

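Run:
```python
from h import *
a=get_calibration("scene");b=get_calibration("side");k=1.5625
print("lid",tri([(a,(236/k,216/k)),(b,(517.5/k,298/k))]))
for n,p,z in [("bigtop1",(432,197),.23),("bigtop2",(463,220),.23),("bigfoot",(440,298),0.0),("pinktop1",(497,240),.165),("pinktop2",(545,250),.165),("mill",(374,255),.13),("pailfoot",(438,353),0)]:
    print(n,atz(a,np.array(p)/k,z).round(3))
ux=np.array([.9659,-.2588,0]);uy=np.array([.2588,.9659,0]);O=np.array([.5277,-.0867,0]);X=tri([(a,(236/k,216/k)),(b,(517.5/k,298/k))])[0]-O
print(X@ux,X@uy)
```

```text
lid (array([ 0.52419474, -0.09275335,  0.33298931]), [np.float64(0.0014129539670058194), np.float64(0.0014129539670058395)])
bigtop1 [0.325 0.292 0.23 ]
bigtop2 [0.431 0.332 0.23 ]
bigfoot [0.383 0.305 0.   ]
pinktop1 [0.416 0.414 0.165]
pinktop2 [0.47  0.501 0.165]
mill [0.376 0.157 0.13 ]
pailfoot [0.562 0.26  0.   ]
-0.0018191204267339136 -0.006754089525885197
```

>>> play_rows:
  commands:
    - [[1,-0.4,0,0,100],[1,-0.4,0,0,100],[1,-0.4,0,0,100],[1,-0.4,0,0,100],[1,-0.4,0,0,100],[1,-0.4,0,0,100],[1,-0.4,0,0,100],[1,-0.4,0,0,100]]

```text
time_s: 0.77
tcp_pos: [0.5691, 0.201, 0.2384]
eef_rot: [-2.221, -2.221, 0.001]
ft_force: [0.4, 0.5, 0.6]
finger_gap: 0.999
```

>>> play_rows:
  commands:
    - [[1,-0.4,0,0,100],[1,-0.4,0,0,100],[0.36,0,0,-1,100],[0,0,0,-1,100],[0,0,0,-1,100],[0,0,0,-1,100],[0,0,0,-1,100],[0,0,0,-1,100]]

```text
time_s: 1.43
tcp_pos: [0.5497, 0.2588, 0.2382]
eef_rot: [-1.565, -2.724, 0.001]
ft_force: [0.8, -0.4, -0.7]
finger_gap: 1.001
```

>>> play_rows:
  commands:
    - [[0,0,0,-1,100],[0,0,0,-1,100],[0,0,0,-1,100],[0,0,0,-1,100],[0,0,0,-1,100],[0,0,0,-0.9,100],[0,0,0,0,100],[0,0,0,0,100]]

```text
time_s: 2.1
tcp_pos: [0.5498, 0.2588, 0.2383]
eef_rot: [-0.83, -3.029, 0.001]
ft_force: [0.1, -0.1, 0.3]
finger_gap: 1.0
```

Run:
```python
from h import *
s=sense();c=get_calibration("wrist");w=grab_frame("wrist");d=grab_frame("side");e=grab_frame("scene")
import pickle; pickle.dump((s,c,w,d,e),open("g.pkl","wb"))
R=Ro.from_rotvec(s["eef_rot"]).as_matrix();print(s["tcp_pos"],R.round(3),s["time_s"],s["joints"].round(2),s["ft_force"])
k=getattr
o=cv2.resize(w,(798,598))
for X,col in [((.5489,.2587,.165),(255,0,0)),((.587,.236,.165),(0,255,0)),((.511,.281,.165),(0,255,0))]:
    p=proj(c,X)*798/512; print(p); cv2.circle(o,tuple(int(v) for v in p),3,col,-1)
save(o,"w1.png")
```

```text
[0.54981838 0.25876594 0.23833553] [[-0.86   0.51  -0.001]
 [ 0.51   0.86  -0.   ]
 [ 0.001 -0.001 -1.   ]] 2.1 [-0.3   0.48 -0.29  1.64  0.16  1.04  0.39] [ 0.06913028 -0.11933568  0.27871645]
[401.47432592 311.16170917]
[401.44411969 386.13360133]
[401.02309944 227.7424084 ]
```

View pics/w1.png

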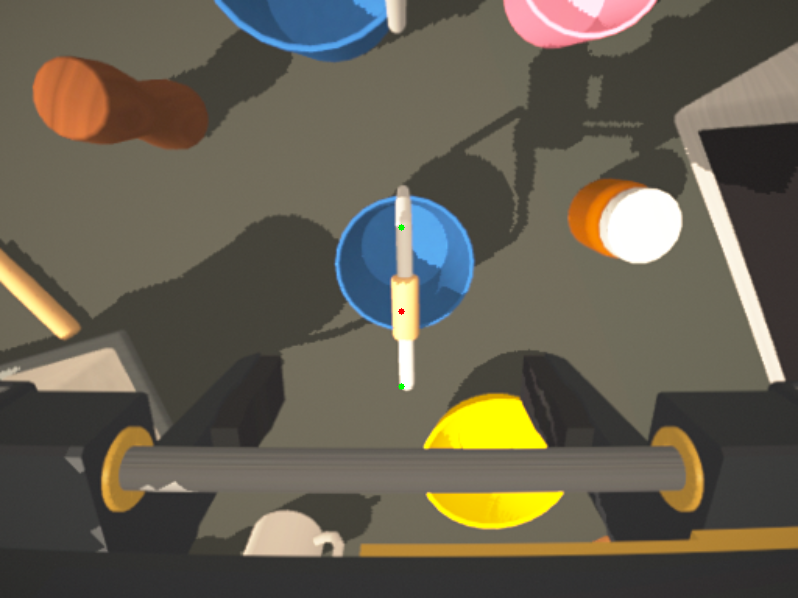

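>>> play_rows:
  commands:
    - [[0,0.04,1,0,100],[0,0,1,0,100],[0,0,0.9,0,100],[0,0,0.5,0,100],[0,0,0.3,0,100],[0,0,0,0,50],[0,0,0,0,0],[0,0,0,0,0]]
  newtons: 25

```text
time_s: 2.92
tcp_pos: [0.5513, 0.2604, 0.1475]
eef_rot: [0.826, 3.029, 0.002]
ft_force: [-0.3, 0.5, 0.1]
finger_gap: 0.803
```

>>> play_rows:
  commands:
    - [[0,0,0,0,0],[0,0,0,0,0],[0,0,0,0,0],[0,0,0,0,0],[0,0,0,0,0],[0,0,0,0,0]]

```text
time_s: 3.42
tcp_pos: [0.5505, 0.2599, 0.1463]
eef_rot: [0.826, 3.031, 0.0]
ft_force: [-1.0, -0.3, -1.3]
finger_gap: 0.347
```

>>> play_rows:
  commands:
    - [[0,0,0,0,0],[0,0,0,0,0],[0,0,0,0,0],[0,0,0,0,0],[0,0,-0.2,0,0],[0,0,-0.4,0,0],[0,0,-0.6,0,0],[0,0,-0.6,0,0]]

```text
time_s: 4.08
tcp_pos: [0.5502, 0.2597, 0.1921]
eef_rot: [-0.826, -3.03, 0.001]
ft_force: [-0.1, 0.4, -1.4]
finger_gap: 0.146
```

>>> play_rows:
  commands:
    - [[0,0,-0.6,0,0],[0,0,-0.4,0,0],[0,0,-0.2,0,0],[0,0,0,-1,0],[0,0,0,-1,0],[0,0,0,-1,0],[0,0,0,0,0],[0,0,0,0,0]]

```text
time_s: 4.75
tcp_pos: [0.5503, 0.2597, 0.2209]
eef_rot: [-0.428, -3.112, 0.0]
ft_force: [-0.4, -0.1, -2.1]
finger_gap: 0.145
```

Run:
```python
from h import *
s=sense();c=get_calibration("side");d=grab_frame("side");e=grab_frame("scene");np.save("d2",d);np.save("e2",e)
R=Ro.from_rotvec(s["eef_rot"]).as_matrix();print(s["tcp_pos"],R.round(3),s["time_s"],s["finger_gap"],s["ft_force"])
o=np.vstack([np.hstack([cv2.resize(e[y:y+100,x:x+133],(399,300),interpolation=cv2.INTER_CUBIC) for x,y in [(150,150),(225,120)]]),np.hstack([cv2.resize(d[y:y+100,x:x+133],(399,300),interpolation=cv2.INTER_CUBIC) for x,y in [(180,130),(270,150)]])])
save(o,"l.png")
```

```text
[0.55027097 0.25967087 0.22093376] [[-0.963  0.27  -0.001]
 [ 0.27   0.963 -0.   ]
 [ 0.001 -0.    -1.   ]] 4.75 0.14507315316669786 [-0.38348504 -0.11319904 -2.07879182]
```

View pics/l.png

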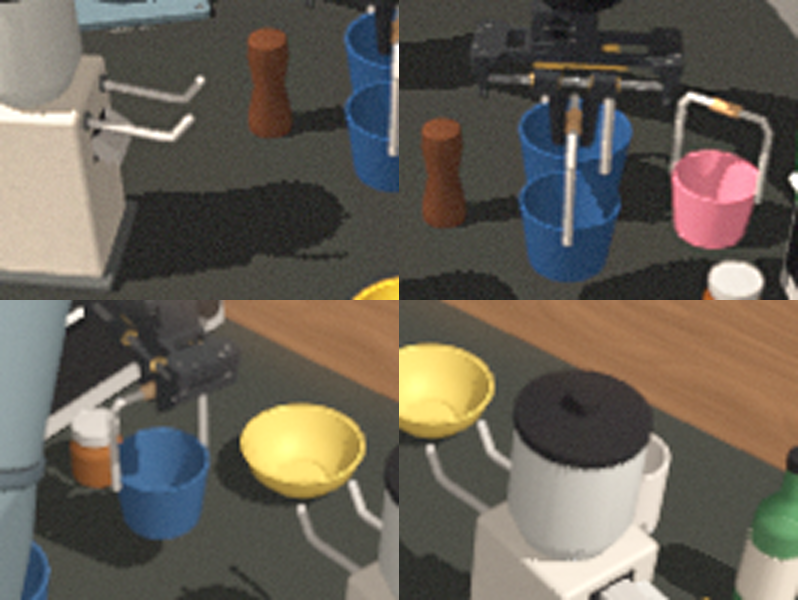

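>>> play_rows:
  commands:
    - [[-0.2,-0.4,0,0,0],[-0.4,-0.9,0,0,0],[-0.4,-1,0,0,0],[-0.4,-1,0,0,0],[-0.4,-1,0,0,0],[-0.4,-1,0,0,0],[-0.4,-0.9,0,0,0],[-0.2,-0.4,0,0,0]]

```text
time_s: 5.52
tcp_pos: [0.5743, 0.0767, 0.2211]
eef_rot: [0.433, 3.111, -0.004]
ft_force: [0.4, -1.5, -1.1]
finger_gap: 0.143
```

>>> play_rows:
  commands:
    - [[0,-0.4,0,0,0],[0,-0.3,0.2,0,0],[0,-0.1,0.2,0.1,0],[0,0,0.2,0,0],[0,0,0.1,0,0],[0,0,0,0,0]]

```text
time_s: 6.02
tcp_pos: [0.5678, 0.0643, 0.2027]
eef_rot: [-0.434, -3.11, -0.0]
ft_force: [0.4, 1.1, -1.2]
finger_gap: 0.146
```

Run:
```python
from h import *
a=get_calibration("scene");b=get_calibration("side")
for n,p,q in [("fb",(212.3,182.7),(284.7,209)),("ft",(216.3,177),(281,200)),("nb",(208.7,195),(303,201.7)),("nt",(212.7,190),(297.7,191.7))]:
    print(n,tri([(a,p),(b,q)])[0].round(4))
s=sense();d=grab_frame("side");e=grab_frame("scene")
print(s["tcp_pos"],s["time_s"],s["finger_gap"],s["ft_force"])
o=np.hstack([cv2.resize(im[y:y+150,x:x+100],(400,600),interpolation=cv2.INTER_CUBIC) for im,x,y in [(e,135,90),(d,265,100)]])
save(o,"m.png")
```

```text
fb [0.5363 0.0537 0.1761]
ft [0.5393 0.0682 0.1978]
nb [0.5938 0.0365 0.1761]
nt [0.5976 0.0537 0.1976]
[0.56781189 0.06425008 0.20273938] 6.0167 0.14551422715526105 [ 0.44636049  1.0644621  -1.23849741]
```

View pics/m.png

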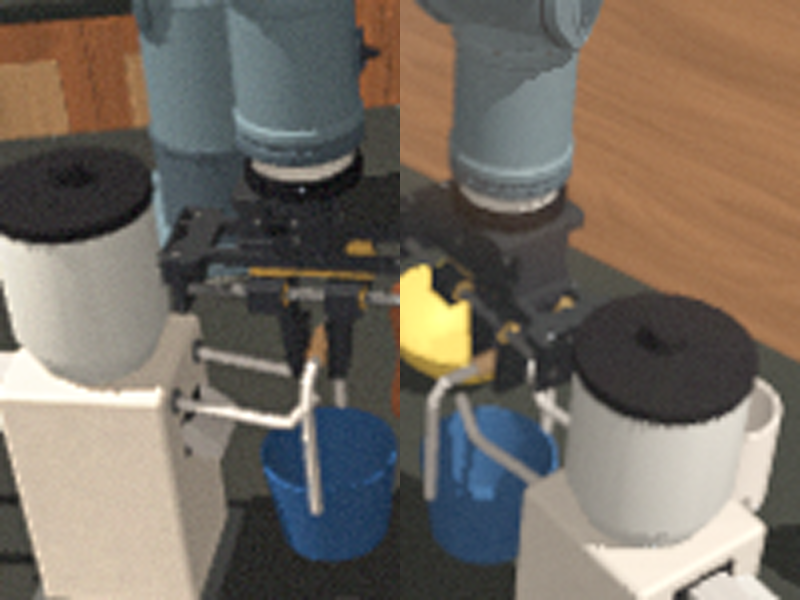

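>>> play_rows:
  commands:
    - [[0,-0.1,0,0,0],[0,-0.1,0,0,0],[0,-0.1,0,0,0],[0,-0.04,0,0,0],[0,0,0,0,0],[0,0,0,0,0]]

```text
time_s: 6.62
tcp_pos: [0.5662, 0.0546, 0.2038]
eef_rot: [0.437, 3.111, 0.0]
ft_force: [-0.1, 0.1, -1.6]
finger_gap: 0.144
```

>>> play_rows:
  commands:
    - [[0,-0.05,0.1,0,0],[0,-0.05,0.1,0,0],[0,-0.05,0.1,0,0],[0,-0.05,0.1,0,0],[0,0,0,0,0],[0,0,0,0,0]]

```text
time_s: 7.12
tcp_pos: [0.5661, 0.0536, 0.1944]
eef_rot: [0.431, 3.109, 0.007]
ft_force: [3.6, 9.3, -1.6]
finger_gap: 0.143
```

>>> play_rows:
  commands:
    - [[0,0.18,0,0,0],[0,0,0,0,0],[0,0,0.1,0,0],[0,0,0.1,0,0],[0,0,0,0,0],[0,0,0,0,0]]

```text
time_s: 7.62
tcp_pos: [0.5657, 0.0537, 0.1883]
eef_rot: [-0.438, -3.11, 0.001]
ft_force: [-0.2, -0.2, -2.1]
finger_gap: 0.144
```

Run:
```python
from h import *
s=sense();d=grab_frame("side");e=grab_frame("scene")
print(s["tcp_pos"],s["time_s"],s["finger_gap"],s["ft_force"])
o=np.hstack([cv2.resize(im[y:y+120,x:x+80],(400,600),interpolation=cv2.INTER_CUBIC) for im,x,y in [(e,150,115),(d,265,140)]])
save(o,"n.png")
```

```text
[0.56569648 0.05373274 0.18827248] 7.6167 0.14421880658051306 [-0.16923481 -0.17383005 -2.09362818]
```

View pics/n.png

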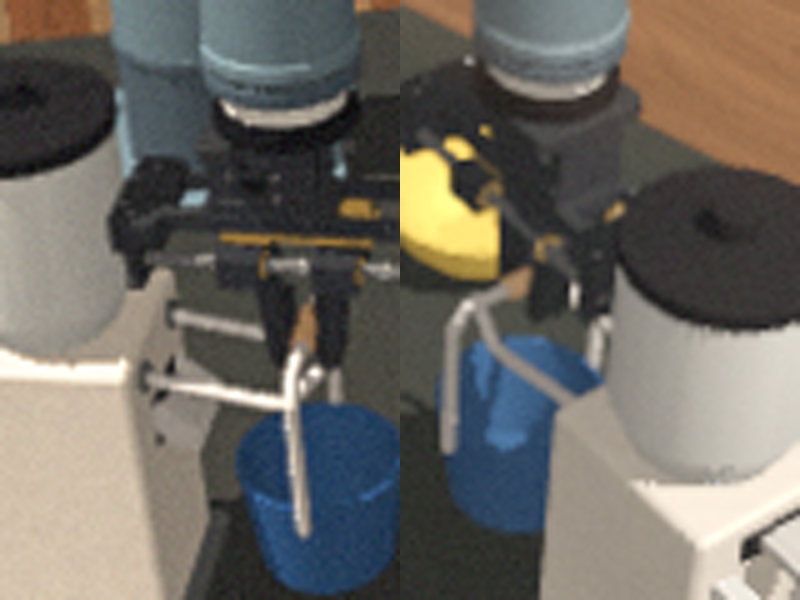

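>>> play_rows:
  commands:
    - [[0,0,0.1,0,0],[0,0,0.1,0,0],[0,-0.08,0,0,0],[0,-0.06,0,0,0],[0,0,0,0,0],[0,0,0,0,0]]

```text
time_s: 8.22
tcp_pos: [0.5655, 0.0537, 0.1837]
eef_rot: [0.433, 3.111, 0.006]
ft_force: [3.9, 6.8, -4.3]
finger_gap: 0.145
```

>>> play_rows:
  commands:
    - [[0,0.14,0,0,0],[0,0,0.08,0,0],[0,0,0.08,0,0],[0,0,0.04,0,0],[0,0,0,0,0],[0,0,0,0,0]]

```text
time_s: 8.72
tcp_pos: [0.5665, 0.0529, 0.1795]
eef_rot: [0.438, 3.11, -0.003]
ft_force: [-1.8, 0.1, 6.1]
finger_gap: 0.143
```

>>> play_rows:
  commands:
    - [[0,0,-0.05,0,0],[0,0,0,0,60],[0,0,0,0,60],[0,0,0,0,60],[0,0,0,0,60],[0,0,0,0,60],[0,0,0,0,60],[0,0,0,0,60]]

```text
time_s: 9.38
tcp_pos: [0.5661, 0.0544, 0.18]
eef_rot: [0.437, 3.111, 0.0]
ft_force: [0.2, 0.3, 0.5]
finger_gap: 0.601
```

Run:
```python
from h import *
s=sense();d=grab_frame("side");e=grab_frame("scene")
print(s["tcp_pos"],s["time_s"],s["finger_gap"],s["ft_force"])
o=np.hstack([cv2.resize(im[y:y+120,x:x+80],(400,600),interpolation=cv2.INTER_CUBIC) for im,x,y in [(e,150,115),(d,265,140)]])
save(o,"p.png")
```

```text
[0.56606338 0.05438922 0.17997649] 9.3833 0.6008038722367379 [0.21912206 0.32180021 0.52862322]
```

View pics/p.png

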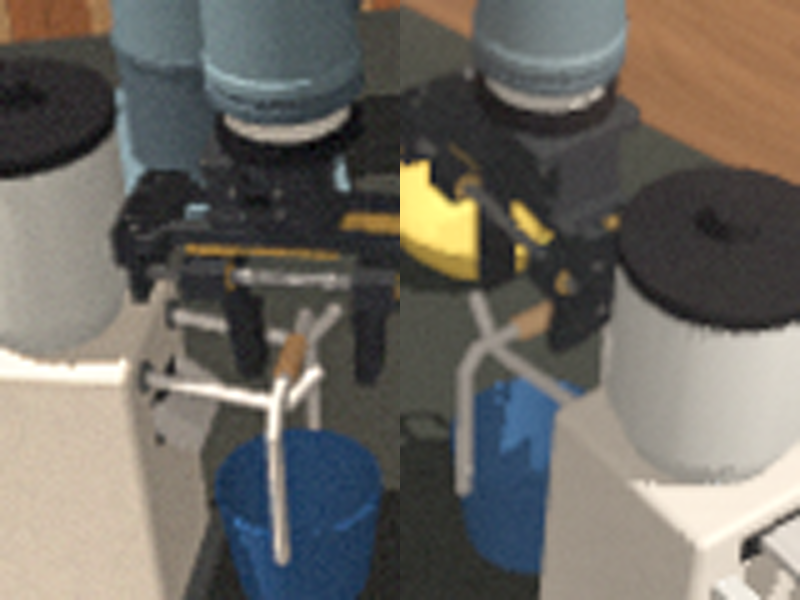

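>>> play_rows:
  commands:
    - [[0,0.12,0,0,60],[0,0,-0.3,0,60],[0,0,-0.6,0,60],[0,0,-0.8,0,60],[0,0.5,-1,0,60],[0,0.5,-1,0,60],[0,0,-1,1,60],[0,0,-1,1,60]]

```text
time_s: 10.15
tcp_pos: [0.5736, 0.0824, 0.3244]
eef_rot: [0.71, 3.06, 0.002]
ft_force: [-0.3, 0.1, 0.6]
finger_gap: 0.599
```

>>> play_rows:
  commands:
    - [[0,0,-1,1,60],[0,0,-1,1,60],[0,0,-0.8,1,60],[0,0,-0.4,1,60],[0,0,0,1,60],[0,0,0,1,60],[0,0,0,1,60],[0,0,0,1,60]]

```text
time_s: 10.82
tcp_pos: [0.5736, 0.0814, 0.4032]
eef_rot: [1.716, 2.631, 0.001]
ft_force: [-0.5, -1.0, -0.2]
finger_gap: 0.599
```

>>> play_rows:
  commands:
    - [[0,0,0,1,60],[0,0,0,1,60],[0,0,0,1,60],[0,0,0,1,60],[0,0,0,1,60],[0,0,0,1,60],[0,0,0,1,50],[0,0,0,1,50]]

```text
time_s: 11.48
tcp_pos: [0.5736, 0.0815, 0.4031]
eef_rot: [-2.512, -1.886, -0.001]
ft_force: [0.1, 0.0, -0.5]
finger_gap: 0.501
```

```bash
cat > st.py <<'E'
from h import *
s=sense();R=Ro.from_rotvec(s["eef_rot"]).as_matrix();print(s["tcp_pos"],R.round(3).tolist(),s["time_s"],s["finger_gap"],s["ft_force"].round(1),s["joints"].round(2))
E
python3 st.py
python3 - <<'E'
from h import *
d=grab_frame("side");e=grab_frame("scene");np.savez("q",d=d,e=e)
E
```

```text
[0.57356202 0.0814625  0.403076  ] [[0.279, 0.96, 0.0], [0.96, -0.279, 0.0], [0.0, 0.0, -1.0]] 11.4833 0.500979967942559 [ 0.1  0.  -0.5] [-0.15  0.29 -0.09  1.51  0.03  1.34 -0.52]
```

>>> play_rows:
  commands:
    - [[0,0,0,-0.24,50],[-0.7,0,0,0,50],[-1,0,0,0,50],[-1,0,0,0,50],[-1,0,0,0,50],[-1,0,0,0,50],[-1,0,0,0,50],[-1,0,0,0,50]]

```text
time_s: 12.25
tcp_pos: [0.5305, -0.0818, 0.4028]
eef_rot: [2.485, 1.922, 0.0]
ft_force: [0.5, -0.0, -0.1]
finger_gap: 0.501
```

>>> play_rows:
  commands:
    - [[-1,0,0,0,50],[-1,0,0,0,50],[-1,0,0,0,50],[-1,0,0,0,50],[-1,0,0,0,50],[-1,0,0,0,50],[-0.5,0,0,0,50],[0,0,0,0,50]]

```text
time_s: 12.92
tcp_pos: [0.488, -0.2413, 0.4027]
eef_rot: [2.49, 1.914, -0.002]
ft_force: [-0.5, 0.2, 0.5]
finger_gap: 0.501
```

```bash
python3 st.py
python3 - <<'E'
from h import *
import pickle
c=get_calibration("wrist");w=grab_frame("wrist");e=grab_frame("scene");pickle.dump((c,w,e),open("v.pkl","wb"))
ux=np.array([.9659,-.2588,0]);uy=np.array([.2588,.9659,0]);O=np.array([.5277,-.0867,0])
for X in (O-.155*uy+[0,0,.249],O-.155*uy+.055*ux-.045*uy+[0,0,.211]): print(proj(c,X))
a=cv2.resize(w,(512,384));b=cv2.resize(e[90:230,135:230],(285,420),interpolation=cv2.INTER_CUBIC)
o=np.zeros((420,797,3),np.uint8);o[:384,:512]=a;o[:,512:]=b;save(o,"r.png")
E
```

```text
[ 0.48804186 -0.24134142  0.4026862 ] [[0.257, 0.966, -0.0], [0.966, -0.257, -0.001], [-0.002, 0.0, -1.0]] 12.9167 0.5012409952860176 [-0.5  0.2  0.5] [ 0.29  0.22  0.11  1.6  -0.02  1.32  0.14]
[256.9066408  170.59130687]
[300.61903406 198.07644848]
```

View pics/r.png

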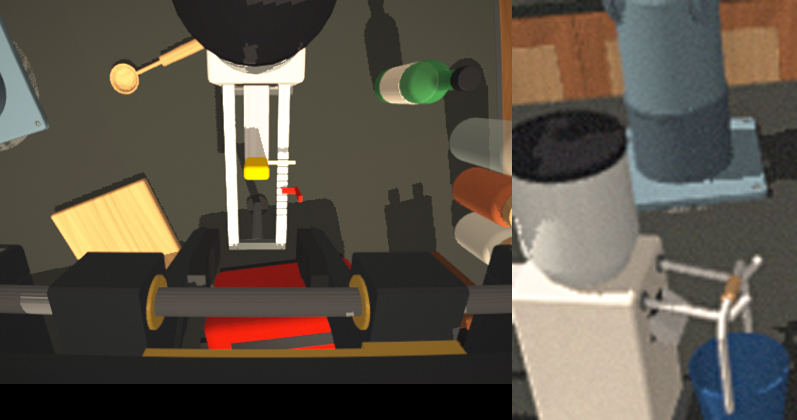

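Run:
```python
from h import *
import pickle
c,w,e=pickle.load(open("v.pkl","rb"))
x,y=232,148
o=cv2.resize(w[y:y+60,x:x+80],(800,600),interpolation=cv2.INTER_NEAREST)
for i in range(0,80,10): cv2.putText(o,str(x+i),(i*10,8),0,.3,(255,0,255))
for i in range(0,60,10): cv2.putText(o,str(y+i),(0,i*10+4),0,.3,(255,0,255))
save(o,"z.png")
```

```text
(no output)
```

View pics/z.png

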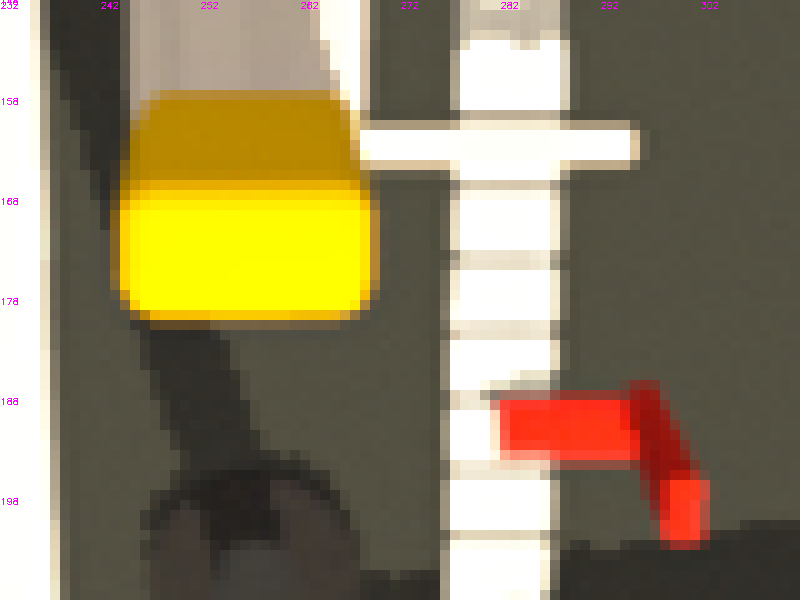

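Run:
```python
from h import *
import pickle
c,w,e=pickle.load(open("v.pkl","rb"))
ux=np.array([.9659,-.2588,0]);uy=np.array([.2588,.9659,0])
H=atz(c,(256.3,173.5),.249);C=atz(c,(300.5,199),.211);P=atz(c,(289,162.5),.199);S=atz(c,(290,190.8),.177)
T=np.array([.48804,-.24134,.40269])
for n,X in zip("HCPS",(H,C,P,S)): d=X-H;print(n,X.round(4),"x",(d@ux).round(4),"y",(d@uy).round(4))
d=H-T;print("tool",d@uy,d@ux)
for z in (.165,.171,.177,.185): print(z,((atz(c,(290,190.8),z)-H)@uy).round(4))
```

```text
H [ 0.4861 -0.2394  0.249 ] x 0.0 y 0.0
C [ 0.5287 -0.2953  0.211 ] x 0.0556 y -0.043
P [ 0.5259 -0.2486  0.199 ] x 0.0408 y 0.0014
S [ 0.5194 -0.2929  0.177 ] x 0.046 y -0.0431
tool 0.0013846272213670547 -0.0023786552784521094
0.165 -0.0469
0.171 -0.045
0.177 -0.0431
0.185 -0.0405
```

>>> play_rows:
  commands:
    - [[0.055,-0.095,1,0,50],[0,0,1,0,50],[0,0,1,0,50],[0,0,1,0,50],[0,0,1,0,50],[0,0,1,0,50],[0,0,0.8,0,50],[0,0,0.5,0,50]]

```text
time_s: 13.68
tcp_pos: [0.4873, -0.2333, 0.2178]
eef_rot: [-2.482, -1.921, 0.001]
ft_force: [-0.6, -0.5, -0.0]
finger_gap: 0.501
```

>>> play_rows:
  commands:
    - [[0,0,0.37,0,50],[0,0,0,0,50],[0,0,0,0,0],[0,0,0,0,0],[0,0,0,0,0],[0,0,0,0,0],[0,0,0,0,0],[0,0,0,0,0]]
  newtons: 45

```text
time_s: 14.35
tcp_pos: [0.4876, -0.2357, 0.2117]
eef_rot: [2.489, 1.917, 0.001]
ft_force: [-3.1, 1.9, 6.1]
finger_gap: 0.311
```

```bash
python3 st.py
```

```text
[ 0.48764891 -0.23572315  0.21170711] [[0.255, 0.967, 0.001], [0.967, -0.255, 0.0], [0.0, 0.0, -1.0]] 14.35 0.3106218483145907 [-3.1  1.9  6.1] [ 0.3   0.38  0.09  1.86 -0.04  0.9   0.15]
```

>>> play_rows:
  commands:
    - [[0,0,0,0,0],[0,0,0,0,0],[0,0,0,0,0]]

```text
time_s: 14.6
tcp_pos: [0.4877, -0.2357, 0.2117]
eef_rot: [2.489, 1.917, 0.001]
ft_force: [-2.6, 2.4, 6.2]
finger_gap: 0.313
```

>>> play_rows:
  commands:
    - [[-0.2,0,0,0,0],[-0.3,0,0,0,0],[-0.4,0,0,0,0],[-0.4,0,0,0,0],[-0.3,0,0,0,0],[-0.2,0,0,0,0],[0,0,0,0,0],[0,0,0,0,0]]

```text
time_s: 15.27
tcp_pos: [0.477, -0.2763, 0.2117]
eef_rot: [-2.485, -1.917, -0.005]
ft_force: [-1.8, 11.3, 9.4]
finger_gap: 0.313
```

```bash
python3 st.py
python3 - <<'E'
from h import *
d=grab_frame("side");e=grab_frame("scene");np.savez("y",d=d,e=e)
E
python3 st.py
```

```text
[ 0.47701724 -0.27633828  0.2117324 ] [[0.254, 0.967, 0.001], [0.967, -0.254, 0.004], [0.004, -0.0, -1.0]] 15.2667 0.31303277039222827 [-1.8 11.3  9.4] [ 0.37  0.4   0.1   1.83 -0.06  0.91  0.24]
[ 0.47711383 -0.27602417  0.21172439] [[0.253, 0.967, 0.001], [0.967, -0.253, 0.004], [0.004, -0.0, -1.0]] 15.3667 0.3108149852559106 [-2.6 10.9  9.2] [ 0.37  0.4   0.1   1.83 -0.06  0.91  0.24]
```

>>> play_rows:
  commands:
    - [[-0.08,0,-0.08,0,0],[0,0,0,0,0],[0,0,0,0,0],[0,0,0,0,0]]

```text
time_s: 15.7
tcp_pos: [0.4768, -0.2771, 0.2119]
eef_rot: [-2.483, -1.918, -0.006]
ft_force: [3.5, 8.9, -6.0]
finger_gap: 0.31
```

```bash
python3 st.py
python3 - <<'E'
from h import *
c=get_calibration("wrist");w=grab_frame("wrist");d=grab_frame("side");e=grab_frame("scene");np.savez("y2",d=d,e=e,w=w)
s=sense();uy=np.array([.2588,.9659,0]);print((s["tcp_pos"]-[.4877,-.2357,.2117])@uy)
def t(im,x,y,w_,h,k):
    o=cv2.resize(im[y:y+h,x:x+w_],None,fx=k,fy=k,interpolation=cv2.INTER_CUBIC)
    for i in range(0,w_,10): cv2.putText(o,str(x+i),(i*k,8),0,.3,(255,0,255))
    for i in range(0,h,10): cv2.putText(o,str(y+i),(0,i*k+4),0,.3,(255,0,255))
    return o
A=t(e,62,155,50,50,8);B=t(d,365,240,50,50,8)
p=proj(c,[.527,-.29,.19]);print(p)
C=t(w,250,250,100,50,4);D=cv2.resize(e[130:230,130:250],(398,200))[:, :400]
o=np.zeros((600,800,3),np.uint8);o[:400,:400]=A;o[:400,400:]=B;o[400:,:400]=C;o[400:,400:798]=D
save(o,"f.png")
E
```

```text
[ 0.47679539 -0.27709587  0.21185214] [[0.252, 0.968, 0.0], [0.968, -0.252, 0.005], [0.005, -0.001, -1.0]] 15.7 0.30971479476831615 [ 3.5  8.9 -6. ] [ 0.37  0.4   0.1   1.83 -0.06  0.91  0.24]
-0.04280634663574826
[338.81837654 225.96658822]
```

View pics/f.png

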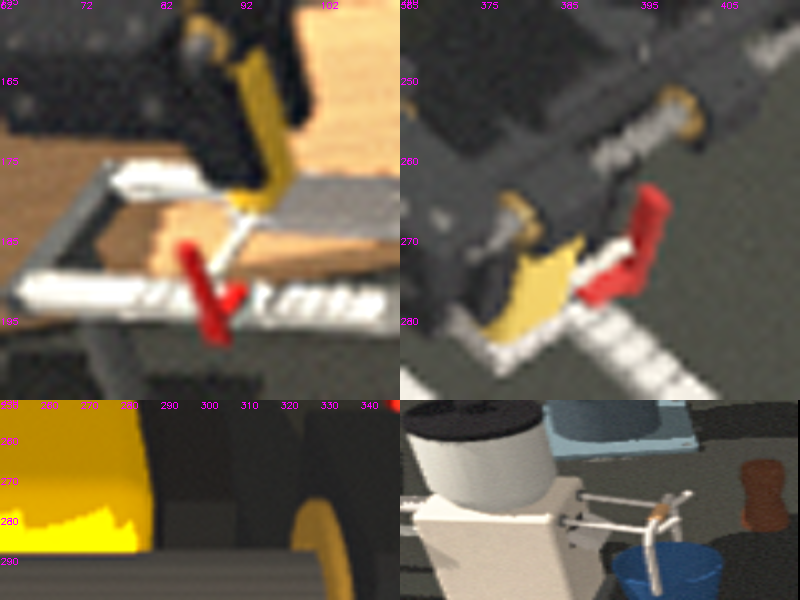

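Run:
```python
from h import *
ux=np.array([.9659,-.2588,0]);uy=np.array([.2588,.9659,0]);H=np.array([.4861,-.2394,0]);C=np.array([.5287,-.2953,.211])
for n in ("side","scene"):
    c=get_calibration(n);print(n,"clip top",proj(c,C).round(1))
    for g in (.0405,.0435,.0465): print(g,proj(c,H-g*uy+.047*ux+[0,0,.2]).round(1),proj(c,H-g*uy+.02*ux+[0,0,.2]).round(1))
```

```text
side clip top [395.4 263.9]
0.0405 [391.3 267.7] [383.5 272.8]
0.0435 [392.2 268.5] [384.4 273.6]
0.0465 [393.1 269.3] [385.3 274.4]
scene clip top [ 84.8 184.8]
0.0405 [ 88.  186.2] [ 92.2 180.5]
0.0435 [ 87.  186.1] [ 91.2 180.5]
0.0465 [ 86.1 186.1] [ 90.2 180.4]
```

Run:
```python
from h import *
z=np.load("y2.npz");e=z["e"].astype(int);d=z["d"].astype(int)
for r in range(181,191): print(r,[tuple(v) for v in e[r,84:97:1]//10])
```

```text
181 [(np.int64(24), np.int64(20), np.int64(13)), (np.int64(24), np.int64(19), np.int64(12)), (np.int64(24), np.int64(19), np.int64(13)), (np.int64(24), np.int64(19), np.int64(12)), (np.int64(24), np.int64(19), np.int64(12)), (np.int64(24), np.int64(20), np.int64(13)), (np.int64(24), np.int64(22), np.int64(17)), (np.int64(23), np.int64(22), np.int64(19)), (np.int64(19), np.int64(16), np.int64(11)), (np.int64(23), np.int64(20), np.int64(12)), (np.int64(18), np.int64(15), np.int64(8)), (np.int64(15), np.int64(13), np.int64(9)), (np.int64(14), np.int64(12), np.int64(10))]
182 [(np.int64(24), np.int64(19), np.int64(12)), (np.int64(24), np.int64(19), np.int64(13)), (np.int64(24), np.int64(20), np.int64(13)), (np.int64(24), np.int64(20), np.int64(13)), (np.int64(24), np.int64(20), np.int64(13)), (np.int64(24), np.int64(20), np.int64(12)), (np.int64(22), np.int64(19), np.int64(15)), (np.int64(22), np.int64(21), np.int64(20)), (np.int64(25), np.int64(25), np.int64(24)), (np.int64(25), np.int64(24), np.int64(23)), (np.int64(20), np.int64(19), np.int64(18)), (np.int64(18), np.int64(17), np.int6
[... 3913 characters left out ...]
4(8)), (np.int64(15), np.int64(12), np.int64(8)), (np.int64(14), np.int64(10), np.int64(7)), (np.int64(14), np.int64(10), np.int64(7))]
190 [(np.int64(21), np.int64(19), np.int64(17)), (np.int64(21), np.int64(15), np.int64(13)), (np.int64(18), np.int64(4), np.int64(4)), (np.int64(16), np.int64(2), np.int64(2)), (np.int64(15), np.int64(9), np.int64(8)), (np.int64(20), np.int64(17), np.int64(16)), (np.int64(20), np.int64(10), np.int64(8)), (np.int64(21), np.int64(8), np.int64(6)), (np.int64(19), np.int64(9), np.int64(6)), (np.int64(16), np.int64(13), np.int64(11)), (np.int64(22), np.int64(20), np.int64(18)), (np.int64(17), np.int64(15), np.int64(14)), (np.int64(12), np.int64(10), np.int64(7))]
```

>>> play_rows:
  commands:
    - [[-0.03,0,0,0,0],[0,0,0,0,0],[0,0,0,0,0],[0,0,0,0,0],[0,0,0,0,0],[0,0,0,0,0]]

```text
time_s: 16.35
tcp_pos: [0.4766, -0.2777, 0.2119]
eef_rot: [-2.483, -1.918, -0.006]
ft_force: [4.9, 9.6, -6.7]
finger_gap: 0.315
```

Run:
```python
from h import *
s=sense();print((s["tcp_pos"]-[.4877,-.2357,.2117])@np.array([.2588,.9659,0]),s["ft_force"],s["finger_gap"])
print(finish_job())
```

```text
-0.04344648924689138 [ 4.86422345  9.57360482 -6.68074698] 0.31518246904061226
the job is handed in; nothing more can be done
None
```

I hung the small blue pail on both hooks and let go of it. I then pulled the gate out by its yellow handle and handed the job in while still holding it at the red clip, at about 16.4 s.

- **Gate:** it is pulled out 43.4 mm by the arm's own reading. The wrist picture put the clip at 43–44 mm. A check in the scene picture put the gate at about 42 mm, just before a last 0.6 mm pull, so the measurements agree to about 1.5 mm. The grip held steady on the 28 mm handle with about 10 N of pull.
- **Pail:** the last picture shows it hanging freely on both hooks. The gate stayed shut until after the pail was released.
- **Contact:** while hanging the pail, the gripper's body touched the dispenser (probably the hopper) twice, lightly (8–10 N, limit 40 N). I backed off both times, released the handle about 10 mm short of its resting place, and it slid down into the hooks.
- **Other things on the counter:** I saw none of them move, though I did not measure their positions again at the end.

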